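# Key the shutter switch and hold it

## Task

Closing time at the food stall: take the square-headed shutter key off its hook on the bill rack and push it fully home, easing it past the sticky pins without ramming it, into the key switch of the shutter control box. Then turn it a quarter turn clockwise (seen from above) as far as it goes and keep it there against its return spring, since the shutter only runs while the key is held: finish with the gripper still holding the key turned. Leave the other keys on their hooks and the things on the counter where they are.

Things in the scene. Friction and masses are not known exactly. Their poses are not given: they have to be found in the camera images.
- shutter_key: Shutter key, blade down: dark steel square head 28 mm wide (y), 8 thick (x), 28 tall, on a steel collar 8 mm tall, 14 across, over a flat steel blade. Origin: centre of the collar's underside, which sits on the switch's brass face when home. Own z points up the key: collar z = 0 to 8 mm, head 8 to 36; hole for the hook along x, 10 by 10 mm, z = 22 to 32. Mass 42 to 84 g.
- blade_tip (a point): Tip of the shutter key's blade, 28 mm below its origin on the key's axis. A round neck, 5 mm thick, runs 8.5 mm down from the collar; below it the flat blade is 3 mm thick (x) and 10 mm wide (y), its corners cut off to 5 mm at the tip, and notched alike on both edges, so it fits either way round.
- bill_rack: Light wooden bill rack fixed on the counter, 266 mm long (y). Its front panel, 120 mm tall, faces its own +x, away from the robot; two more panels (to 140 mm) and paper slips (to 150 mm) stand behind it, back to x = -92 mm. Origin: at counter height below the middle of the front face.
- hook_mid (a point): Dip of the middle key hook (top of the wire), 24 mm off the panel, 112 mm above the counter; two like hooks 75 mm to either side (y), one key on each in any order, flat side to +x. Axes as the rack's. Wire 3 mm thick; the hook's tip, 13 mm further out (+x), is 5 mm higher. To free a key: raise it 5 mm, draw it 25 mm along +x while rising 4 mm more, then lift.
- switch_box: Shutter control box fixed on the counter: grey and white enclosure 90 (x) by 170 (y) by 68 mm tall, with two flat push buttons (rims 4 mm high) and the key switch at y = +45 mm: a 30 mm steel bezel, 10 mm high, round the brass cylinder. Origin: centre of its underside.
- keyway (a point): Centre of the key switch's brass face, 78 mm above the counter, level with the bezel's rim; fixed. The keyway is an upright slot in it, 7 mm wide (point's x) and 11.2 mm long (point's y), its mouth bevelled by 1.5 mm; 8.5 mm down, again with bevels, begins the turning cylinder, its slot 4.4 by 12 mm. The key's y must lie along the point's y, either way round; z points up.
- keyway_bottom (a point): Bottom of the keyway, 30 mm below its mouth. Sticky pins stop the tip about 13 mm deep, and again at 19 mm. Pushed straight they hold to 25 N and more; 35 N counts as ramming. Rocked back and forth between 0 and 0.3 rad clockwise in half a second each way, while pressing with 5 to 12 N, the key works down past each pair in some 4 to 10 strokes; else it slides freely.
- cylinder (a joint): Angle of the lock cylinder (rad): 0 at rest, grows clockwise seen from above, stop at 1.57. A spring turns it back with 0.03 N m at rest, growing to 0.08 at the stop. The key has 0.15 to 0.3 rad of play in it, so the gripper must turn that much further than the cylinder. Hold it at 1.35 or more. Until the key is home it turns little; once turned, the key cannot be pulled out.
- round_key: Bystander on another hook: brass key with a round ring head, 26 mm wide. Origin on its axis, 34 mm below the top of the wire.
- small_key: Bystander on another hook: small flat steel key with a round head, 21 mm wide. Origin on its axis, 20 mm below the top of the wire.
- sauce_bottle: Bystander: clear bottle, 60 mm across, 170 mm tall. Origin: centre of its underside.
- spice_jar: Bystander: glass jar with steel cap, 60 mm across, 85 mm tall. Origin: centre of its underside.
- bowl: Bystander: white bowl, 116 mm across, 45 mm tall. Origin: centre of its underside.
- order_pad: Bystander: paper order pad 150 by 105 by 12 mm. Origin: centre of its underside.
- mug: Bystander: white mug, 76 mm across, 85 mm tall. Origin: centre of its underside.
- water_bottle: Bystander: clear bottle, 64 mm across, 210 mm tall. Origin: centre of its underside.

How it is judged (in metres and radians):
On the way, in this order (a step that is already met when the one before it is completed fails the run):
1. the shutter key is off its hook, held in the gripper 30 mm above where it hung (height (world z) of shutter_key above 0.11 m and contact force between the fingers and shutter_key above 1 N), for 0.1 s.
2. the key is fully home in the key switch, not yet turned (z of shutter_key in the frame of keyway below 0.002 m and horizontal distance between shutter_key and keyway below 0.004 m and value of joint cylinder below 0.6 rad), for 0.1 s.
3. the key is turned a quarter clockwise (value of joint cylinder above 1.35 rad and z of shutter_key in the frame of keyway below 0.002 m), for 0.3 s.
At the end, for the whole second after the job is handed in: The gripper still holds the shutter key, which is home in the keyway (collar within 2 mm of the face, centred within 4 mm, blade within 0.5 rad of crosswise to the slot) and keeps the cylinder turned at least 1.35 rad clockwise against its spring, at rest; the two other keys hang on their hooks (all of step 3 and horizontal distance between shutter_key and keyway below 0.004 m and angle between the y axis of shutter_key and the x axis of keyway, either way round below 0.5 rad and contact force between the fingers and shutter_key above 1 N and linear speed of shutter_key below 0.03 m/s and height (world z) of round_key above 0.065 m and height (world z) of small_key above 0.079 m); the arm keeps its last pose, push and grip.
It fails at once if the key is rammed into the lock (contact forces between them adding up to more than 35 N before it turns) (contact force between shutter_key and switch_box above 35 N and value of joint cylinder below 0.6 rad).
It fails at once if another key is knocked off its hook (height (world z) of round_key below 0.06 m or height (world z) of small_key below 0.074 m or distance of any of round_key, small_key from where it was at the start of the episode above 0.04 m).
It fails at once if something on the counter is pushed away (over 30 mm) (distance of any of sauce_bottle, spice_jar, bowl, order_pad, mug, water_bottle from where it was at the start of the episode above 0.03 m).
It also fails if it takes over 69 s, if anything falls off the work surface, if the arm or the gripper's body presses on something with over 40 N, if the wrist force passes 120 N, or if a joint passes its speed limit or range.

## Robot

A 6-joint arm with a two-finger parallel gripper is mounted at the origin on the work surface. World frame = base frame: x ahead of the robot, y to its left, z up, the work surface at z = 0. Lengths are in m, angles in degrees, forces in N, time in s.
With the tool pointing down it reaches from about 0.325 to 0.85 m from the base axis. Payload 15.5 kg.
Tool frame: the origin (TCP) lies midway between the tips of the shut fingers; the grasp point (between the pads) lies 19 mm behind it; z points along the fingers, y is the line along which they close (so a half turn about z gives the same grasp; the last joint's range is limited). The gripper opens to 91 mm and grips with 3 to 60 N. Pads are 32 mm wide; open, the fingers measure 118 mm over their backs; the gripper's body (76 mm by 178 mm) begins 60 mm behind the grasp point.
Start: joints at [71.591, 28.281, 77.091, -0, 74.628, -5.472], TCP at [0.14, 0.609, 0.214] pointing down, gripper open.
Joint ranges: [-166.48, 166.48], [-47.26, 123.95], [12.59, 153.08], [-70.14, 250.14], [6.76, 159.57], [-176.63, 176.63]. Speed limits (degrees/s): [108.29, 108.29, 147.25, 172.46, 172.46, 172.46].

## Interface

Orientations are given as a 3x3 rotation matrix whose columns are the frame's x, y, z axes.
In Python, from bench import ctrl gives the robot as it stands. The module is installed in compiled form; this text tells all that it offers. Calls block until the motion is done:
- ctrl.goto(position, orientation): joint-space move of the TCP to a pose.
- ctrl.move_l(position, vel=0.15, ori=None, contact_N=None): straight line of the TCP; ori=None keeps the orientation; vel is the mean speed in m/s. With contact_N (N) it stops when the force on the tool has changed by that much, and returns True; else False.
- ctrl.movej(angles): joint-space move.
- ctrl.command_gripper(opening): opening from 0.0 (shut) to 1.0 (fully open); the grip force is fixed at half the most; returns when the fingers have stopped.
- ctrl.sleep(seconds).
- ctrl.ik(position, orientation): joint angles nearest the present ones, or None.
- ctrl.read_camera(name): name is "side" or "top"; returns the picture (384x512x3 uint8, blue, green, red); there is no depth.
- ctrl.camera_params(name): a dict with "fx", "fy", "cx", "cy" (pixels), "pose" (4x4, takes a point from camera to world coordinates). Camera axes: x right, y up, looking along -z (the intrinsics and any distortion apply to the point x, -y, -z); pixel columns grow to the right and rows downward; lengths in m; the calibration is good to about 2 mm. A picture is of the moment at which its call begins. camera_params takes no time and is no camera call.
A pose or a line that the arm cannot do raises ctrl.MotionError and nothing moves.
- ctrl.sign_off(): hands the job in; it is judged then, once.
Readings, each from a call of its own:
- ctrl.current_t(): time.
- ctrl.current_q(): joint angles.
- ctrl.current_dq(): joint speeds.
- ctrl.current_effort(): joint torques, N m.
- ctrl.current_tool_pos(): TCP position.
- ctrl.current_eef_rot(): TCP orientation.
- ctrl.current_contact_force(): force on the tool from outside, world axes, zero at the start.
- ctrl.current_wrist_torque(): the same for the moment, N m.
- ctrl.current_grip_width(): opening from 0.0 (shut) to 1.0 (fully open).
- ctrl.current_grasp_force(): force on a finger pad.
Only numpy, scipy, OpenCV 4.12 (cv2) and the standard library are available. Lean on these libraries where they do the work, as an engineer would, in place of code of your own. Each camera call takes 0.05 s, during which the arm holds its last target. There are 200 camera calls.

## Working session

There is one attempt and no reset: what is moved stays moved. The work goes in short steps, each a Python script; the robot and the scene stay as the last script left them, time stands still between calls to the robot, and variables do not carry over. Pictures are saved under pics/ and viewed, at most 10 in all, crops included, and the job is handed in when it is done.

```bash
mkdir -p pics
python3 - <<'E'
from bench import ctrl
import cv2,numpy as np
np.set_printoptions(precision=4,suppress=True)
for n in("side","top"):
    cv2.imwrite(f"pics/{n}0.png",cv2.resize(ctrl.read_camera(n),(800,600),interpolation=cv2.INTER_CUBIC)); print(n,ctrl.camera_params(n))
print(ctrl.current_eef_rot(),ctrl.current_t())
E
```

```text
side {'fx': 362.79879236692403, 'fy': 362.79879236692403, 'cx': 253.77918633105327, 'cy': 192.49863575588247, 'pose': array([[ 0.9255,  0.2514, -0.2833,  0.189 ],
       [-0.3782,  0.5733, -0.7268, -0.8875],
       [-0.0203,  0.7799,  0.6256,  0.8639],
       [ 0.    ,  0.    ,  0.    ,  1.    ]])}
top {'fx': 381.2232014274901, 'fy': 381.2232014274901, 'cx': 257.40245464865467, 'cy': 193.05254136362788, 'pose': array([[-0.0157,  0.9884, -0.1512,  0.3763],
       [-0.9999, -0.0154,  0.0033,  0.0023],
       [ 0.0009,  0.1513,  0.9885,  1.1384],
       [ 0.    ,  0.    ,  0.    ,  1.    ]])}
[[-0.9746  0.2239 -0.0003]
 [ 0.2239  0.9746 -0.001 ]
 [ 0.0001 -0.001  -1.    ]] 0.1
```

View pics/side0.png

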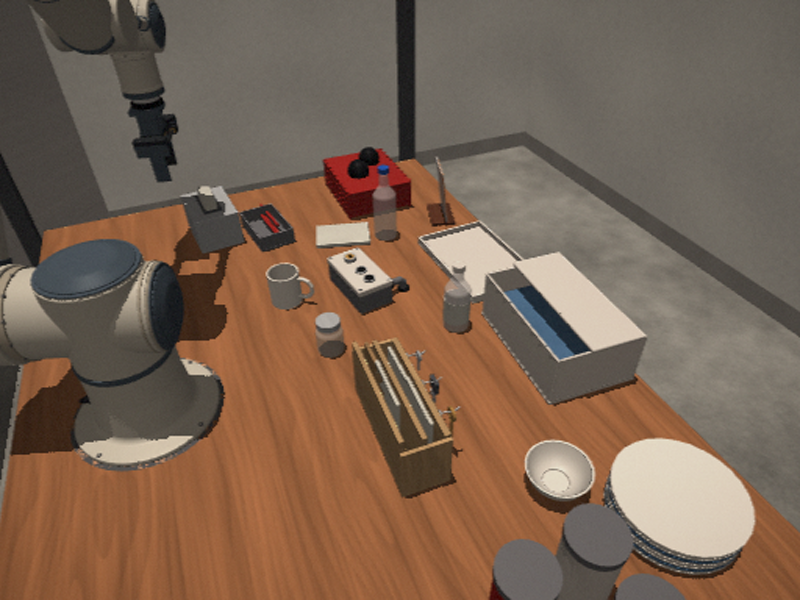

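View pics/top0.png

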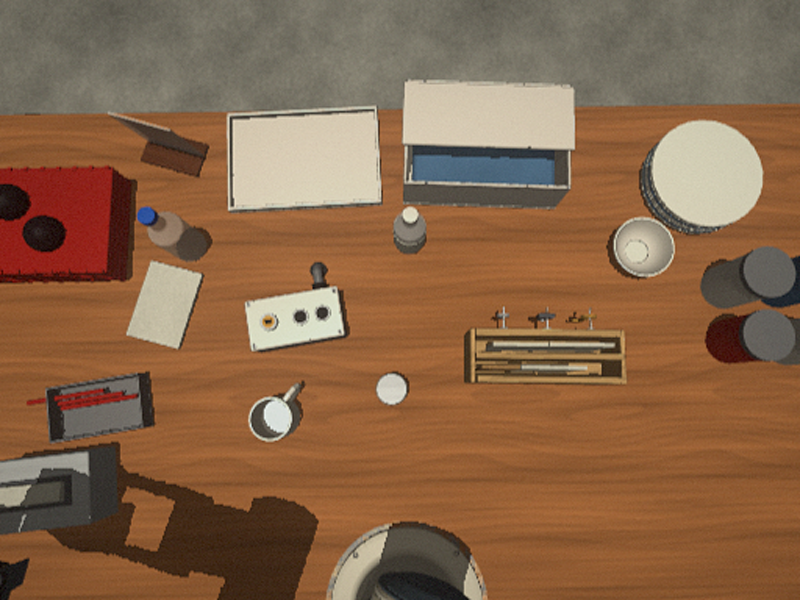

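The side view shows the rack's hooks with keys at about (420,355), (435,383) dark and (450,412) brass. In the top view the keys are near y-row 316, columns 503, 545 and 580, and the key switch is at (269,322). Next I'll enlarge these.

Run:
```python
from bench import ctrl
import cv2,numpy as np
def acc(n): return np.mean([ctrl.read_camera(n).astype(float) for _ in range(4)],0).astype(np.uint8)
t=acc("top");s=acc("side")
cv2.imwrite("pics/t.png",t);cv2.imwrite("pics/s.png",s)
def crop(im,u,v,w,h,k): 
    return cv2.resize(im[v:v+h,u:u+w],None,fx=k,fy=k,interpolation=cv2.INTER_CUBIC)
a=crop(t,296,184,112,66,7); b=crop(t,150,180,80,50,7)
cv2.imwrite("pics/tA.png",a)          # u=296+x/7
c=np.zeros((600,800,3),np.uint8)
k=crop(t,150,180,75,50,5); c[:250,:375]=k
k=crop(s,205,155,70,50,5); c[:250,400:750]=k
k=crop(s,220,210,90,68,5); c[255:595,:450]=k
cv2.imwrite("pics/mix.png",c)
```

```text
(no output)
```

View pics/tA.png

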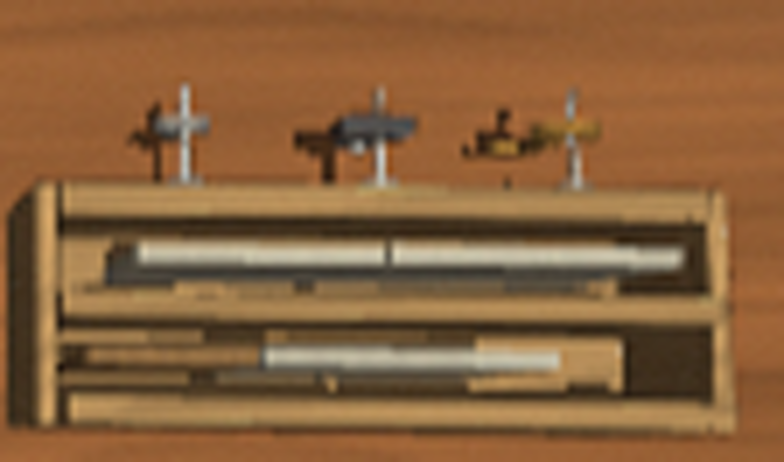

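View pics/mix.png

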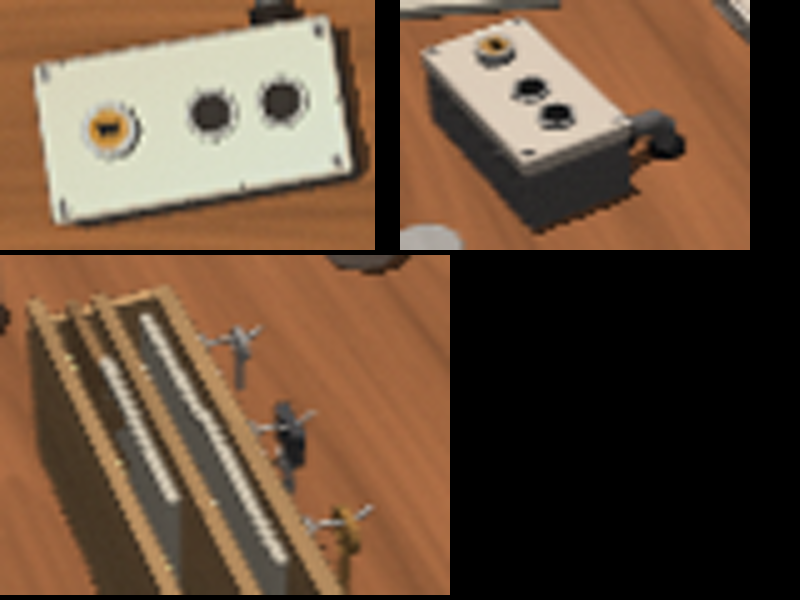

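The middle key is the dark square-headed one. In the enlarged top crop its head centre is at (375,127) and the hook tips are at (184,88), (379,88) and (572,90). In the mixed picture the brass face is at (109,128) from the top camera and (495,47) from the side camera. I'll turn these into positions.

```bash
cat > h.py <<'E'
from bench import ctrl
import numpy as np
from scipy.optimize import least_squares
np.set_printoptions(precision=4,suppress=True)
def ray(n,u,v):
    c=ctrl.camera_params(n);P=c["pose"]
    return P[:3,3],P[:3,:3]@np.array([(u-c["cx"])/c["fx"],-(v-c["cy"])/c["fy"],-1])
def onz(n,u,v,z):
    o,d=ray(n,u,v);return o+d*(z-o[2])/d[2]
def proj(n,p):
    c=ctrl.camera_params(n);P=c["pose"];q=P[:3,:3].T@(np.asarray(p)-P[:3,3])
    return np.array([c["cx"]+c["fx"]*q[0]/-q[2],c["cy"]-c["fy"]*q[1]/-q[2]])
def tri(a,b):
    A=[];r=[]
    for n,uv in(("top",a),("side",b)):
        o,d=ray(n,*uv);d=d/np.linalg.norm(d);M=np.eye(3)-np.outer(d,d);A.append(M);r.append(M@o)
    return np.linalg.lstsq(np.vstack(A),np.hstack(r),rcond=None)[0]
def rz(a): c,s=np.cos(a),np.sin(a);return np.array([[c,-s,0],[s,c,0],[0,0,1.]])
E
python3 - <<'E'
from h import *
A=lambda x,y:(296+(x+.5)/7-.5,184+(y+.5)/7-.5)
B=lambda x,y:(150+(x+.5)/5-.5,180+(y+.5)/5-.5)
S=lambda x,y:(205+(x-400+.5)/5-.5,155+(y+.5)/5-.5)
K=lambda x,y:(220+(x+.5)/5-.5,210+(y-255+.5)/5-.5)
tips=[onz("top",*A(*p),.117) for p in((184,88),(379,88),(572,90))];print("tips",tips)
print("bases",[onz("top",*A(*p),.112) for p in((186,182),(381,186),(576,188))])
f=[onz("top",*A(*p),.12) for p in((40,183),(722,192))];print("front",f,np.linalg.norm(f[1]-f[0]))
d=tips[0]-tips[2];print("rack yaw",np.degrees(np.arctan2(-d[0],d[1])),np.linalg.norm(d)); d=f[0]-f[1];print(np.degrees(np.arctan2(-d[0],d[1])))
hd=[onz("top",*A(*p),.116) for p in((335,130),(415,126),(375,127))];print("head",hd)
print("head side z.098",onz("side",*K(290,435),.098), "tri",tri(A(375,129),K(290,435)))
c=[onz("top",*B(*p),.068) for p in((37,65),(328,16),(354,172),(56,224))];print("box",c,[np.linalg.norm(c[i]-c[i-1]) for i in range(4)])
d=c[0]+c[3]-c[1]-c[2];y=np.arctan2(-d[0],d[1]);print("box yaw",np.degrees(y),"kw from box",np.mean(c,0)+rz(y)@[0,.045,.01])
print("kw top",onz("top",*B(109,129),.078),"side",onz("side",*S(495,46),.078),"tri",tri(B(109,129),S(495,46)))
E
```

```text
tips [array([ 0.5214, -0.1755,  0.117 ]), array([ 0.5203, -0.2509,  0.117 ]), array([ 0.5183, -0.3255,  0.117 ])]
bases [array([ 0.4854, -0.1756,  0.112 ]), array([ 0.4827, -0.2509,  0.112 ]), array([ 0.4808, -0.3262,  0.112 ])]
front [array([ 0.4851, -0.1182,  0.12  ]), array([ 0.4775, -0.3796,  0.12  ])] 0.26149160870052773
rack yaw -1.1888868057588626 0.1500799877085018
-1.6523208379778653
head [array([ 0.5043, -0.2333,  0.116 ]), array([ 0.5054, -0.2643,  0.116 ]), array([ 0.5052, -0.2488,  0.116 ])]
head side z.098 [ 0.5065 -0.2487  0.098 ] tri [ 0.5056 -0.252   0.1019]
box [array([0.5458, 0.2838, 0.068 ]), array([0.5715, 0.1186, 0.068 ]), array([0.482 , 0.1039, 0.068 ]), array([0.4554, 0.271 , 0.068 ])] [np.float64(0.09135144318819578), np.float64(0.1672212842357684), np.float64(0.09070828397474147), np.float64(0.16925021283432498)]
box yaw 8.954706254119424 kw from box [0.5067 0.2388 0.078 ]
kw top [0.5074 0.24   0.078 ] side [0.5052 0.2358 0.078 ] tri [0.5072 0.241  0.0743]
```

```bash
cat >> h.py <<'E'
RY=np.radians(-1.4); BY=np.radians(9.0)
KEY=np.array([.506,-.2505]); KW=np.array([.507,.239])
def down(yaw,flip=1): # tool y along flip*yaw'd world y, z down
    return rz(yaw)@np.array([[-flip,0,0],[0,flip,0],[0,0,-1.]])
E
python3 - <<'E'
from h import *
for f in(1,-1):
    print(f,ctrl.ik([*KEY,.25],down(RY,f)),*[ctrl.ik([*KW,.085],down(BY-t,f)) for t in(0,.3,1.9,2.3)],sep="\n")
E
```

```text
1
[ -32.3975   21.4477   82.8885   -0.       75.6637 -120.9975]
[ 19.1353  32.27    94.2618  -0.      53.4682 -79.8647]
[ 19.1353  32.27    94.2618  -0.      53.4682 -62.676 ]
[19.1353 32.27   94.2618 -0.     53.4682 28.9973]
[19.1353 32.27   94.2618 -0.     53.4682 51.9156]
-1
[-32.3975  21.4477  82.8885  -0.      75.6637  59.0025]
[ 19.1353  32.27    94.2618  -0.      53.4682 100.1353]
[ 19.1353  32.27    94.2618  -0.      53.4682 117.324 ]
[  19.1353   32.27     94.2618   -0.       53.4682 -151.0027]
[  19.1353   32.27     94.2618   -0.       53.4682 -128.0844]
```

Run:
```python
from h import *
import cv2
R=down(RY)
ctrl.goto([*KEY,.28],R); ctrl.command_gripper(.5)
print("bias",ctrl.current_contact_force())
print(ctrl.move_l([*KEY,.13],.15), ctrl.move_l([*KEY,.087],.04,contact_N=3), ctrl.current_tool_pos(),ctrl.current_contact_force(),ctrl.current_t())
t=ctrl.read_camera("top");s=ctrl.read_camera("side")
c=np.zeros((500,800,3),np.uint8)
c[:,:400]=cv2.resize(t[170:270,300:380],(400,500),interpolation=cv2.INTER_CUBIC)
c[:,400:]=cv2.resize(s[180:280,240:320],(400,500),interpolation=cv2.INTER_CUBIC)
cv2.imwrite("pics/g.png",c)
```

```text
bias [-0.4124  0.7585 -0.2694]
False False [ 0.5061 -0.2506  0.0872] [-0.0043  0.0188  1.1472] 6.975
```

View pics/g.png

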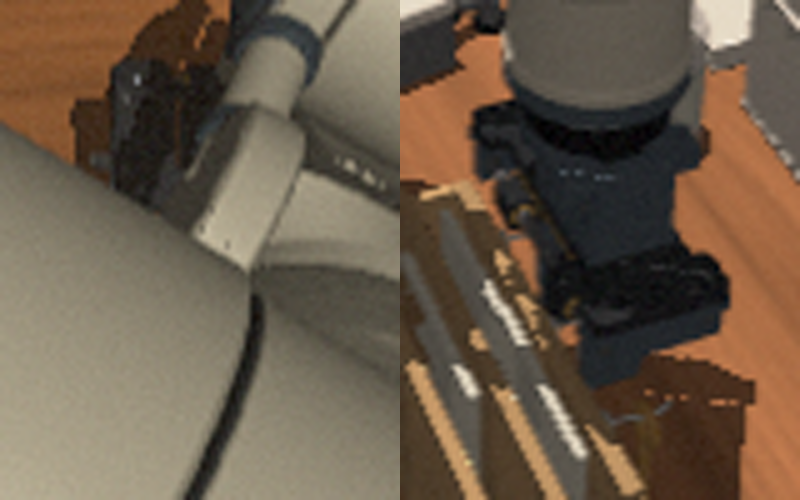

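The side view (right half) shows the fingers in front of the panel, with the near finger at about (620,350) and clear of the wood. The key itself is hidden. I'll close and unhook.

Run:
```python
from h import *
ctrl.command_gripper(0.0)
w=ctrl.current_grip_width();print("width mm",w*91,ctrl.current_grasp_force(),ctrl.current_contact_force())
if 24<w*91<33:
    ex=rz(RY)@[1,0,0]; ez=np.array([0,0,1.])
    p=np.array([*KEY,.087])
    F0=ctrl.current_contact_force()
    for q,v in((p+.0055*ez,.02),(p+.018*ex+.0085*ez,.03),(p+.030*ex+.0095*ez,.03),(p+.032*ex+.05*ez,.06)):
        print(ctrl.move_l(q,v,contact_N=8),ctrl.current_contact_force()-F0,ctrl.current_grasp_force(),ctrl.current_grip_width()*91)
    print(ctrl.current_tool_pos(),ctrl.current_t())
```

```text
width mm 27.658236379875863 30.00013019889593 [ 0.1745 -0.1866  0.9149]
False [-0.6612 -0.3525 -1.418 ] 29.99990075826645 27.693656515111716
False [-0.5468  0.452  -1.337 ] 29.99985672533512 27.549343433690474
False [ 0.34    0.1976 -1.8001] 29.999873600900173 27.70087384030468
False [-0.8656  0.2973 -1.6898] 29.99991573393345 27.586615271261433
[ 0.5378 -0.2511  0.1368] 10.05
```

Run:
```python
from h import *
import cv2
p=ctrl.current_tool_pos()
ctrl.move_l([p[0],p[1],.27],.2)
ctrl.goto([*KW,.27],down(BY))
ctrl.move_l([*KW,.130],.12)
print(ctrl.current_tool_pos(),ctrl.current_q(),ctrl.current_contact_force(),ctrl.current_grip_width()*91,ctrl.current_t())
t=ctrl.read_camera("top");s=np.mean([ctrl.read_camera("side").astype(float) for _ in range(3)],0).astype(np.uint8)
c=np.zeros((480,800,3),np.uint8)
c[:,:320]=cv2.resize(t[170:230,160:200],(320,480),interpolation=cv2.INTER_CUBIC)
c[:,320:]=cv2.resize(s[130:190,195:255],(480,480),interpolation=cv2.INTER_CUBIC)
cv2.imwrite("pics/k.png",c); cv2.imwrite("pics/s_k.png",s)
```

```text
[0.5074 0.2391 0.1306] [ 19.1359  28.6657  91.8906  -0.0007  59.3794 -79.8654] [ 0.8434 -0.3229 -1.2296] 27.394885354772143 13.9667
```

View pics/k.png

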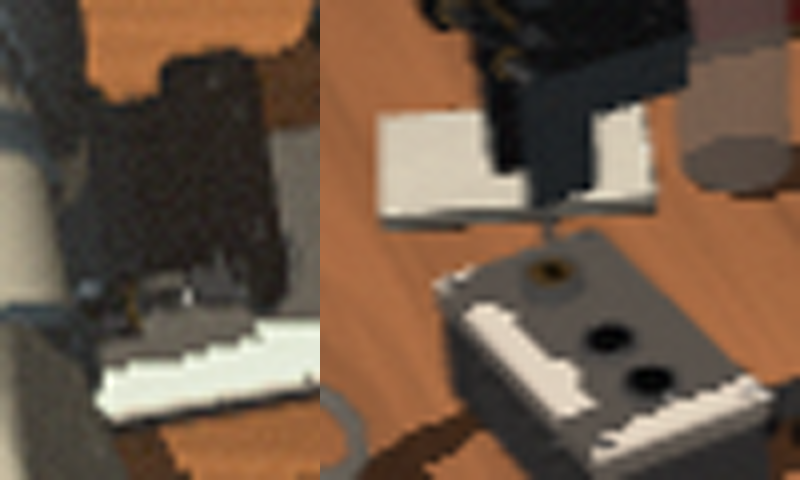

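The side view shows the blade just above the switch, with its tip at about (549,240) and the brass slot centre at (551,270). I'll check both against projections.

Run:
```python
from h import *
f=lambda p:(lambda q:(320+(q[0]-195+.5)*8-.5,(q[1]-130+.5)*8-.5))(proj("side",p))
T=ctrl.current_tool_pos();print("kw",f([*KW,.078]),"tip",f([T[0],T[1],T[2]-.035]),"neck",f([T[0],T[1],T[2]-.0155]))
for n,uv in(("kw",(551,270)),):
    u=195+(uv[0]-320+.5)/8-.5;v=130+(uv[1]+.5)/8-.5;print(onz("side",u,v,.078))
u=195+(549-320+.5)/8-.5;v=130+(240+.5)/8-.5;print("tip",onz("side",u,v,T[2]-.035))
import cv2
s=cv2.imread("pics/s_k.png")[150:175,205:245]
cv2.imwrite("pics/k2.png",cv2.resize(s,(800,500),interpolation=cv2.INTER_CUBIC))
```

```text
kw (np.float64(553.7738233689656), np.float64(269.6129160884634)) tip (np.float64(551.571079898828), np.float64(239.12648089787854)) neck (np.float64(548.593155689357), np.float64(204.74447902177462))
[0.5057 0.2392 0.078 ]
tip [0.5059 0.2389 0.0955]
```

View pics/k2.png

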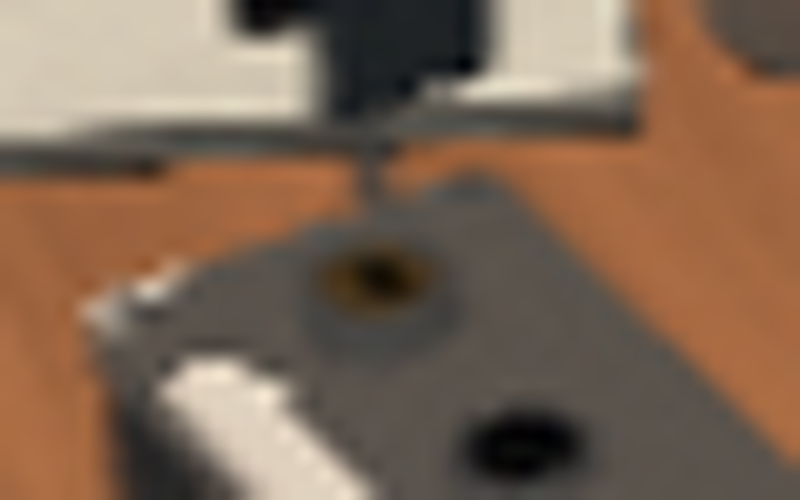

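The tip and slot agree within 0.5 mm as seen from the side. I'll do a guarded descent.

Run:
```python
from h import *
ctrl.move_l([*KW,.118],.04)
print(ctrl.current_contact_force(),ctrl.current_wrist_torque())
print(ctrl.move_l([*KW,.084],.012,contact_N=5),ctrl.current_tool_pos(),ctrl.current_contact_force(),ctrl.current_wrist_torque(),ctrl.current_grip_width()*91,ctrl.current_t())
```

```text
[-1.1587 -0.062  -0.4644] [0.1114 0.0387 0.0314]
True [0.5069 0.2395 0.103 ] [ 0.1265  1.8046 -0.7546] [ 0.4317 -0.1314  0.0087] 27.58400631102741 16.025
```

```bash
cat >> h.py <<'E'
def F(n=6):
    a=[]
    for _ in range(n): ctrl.sleep(.008); a.append(np.r_[ctrl.current_contact_force(),ctrl.current_wrist_torque()])
    return np.mean(a,0)
E
python3 - <<'E'
from h import *
p=np.array([*KW,ctrl.current_tool_pos()[2]])
for i in range(25):
    f=F(); print(i,p,f,ctrl.current_tool_pos()[2])
    if f[2]>9 or p[2]<.094: break
    s=np.clip(f[:2]*.00015,-.0004,.0004); s[np.abs(f[:2])<1]=0
    p[:2]+=s; p[2]-=.0005 if f[2]<7 else .0002
    ctrl.move_l(p,.015)
print(ctrl.current_t(),ctrl.current_grip_width()*91)
E
```

```text
0 [0.507 0.239 0.103] [ 0.489   1.9979 -0.9806  0.4421 -0.0891  0.0231] 0.10298913142950158
1 [0.507  0.2393 0.1025] [ 0.0185  3.2378 -0.5781  0.7573  0.0259  0.0286] 0.10242939625873074
2 [0.507  0.2397 0.102 ] [-0.1822  0.5258 -0.8638  0.1405  0.0251 -0.0038] 0.10189718833763656
3 [0.507  0.2397 0.1015] [ 0.3392  0.2686 -0.5821  0.0427  0.0104  0.0044] 0.10143130719833907
4 [0.507  0.2397 0.101 ] [-0.0327  0.1139 -0.3895  0.0345  0.0124  0.0074] 0.10094492374461451
5 [0.507  0.2397 0.1005] [-0.0965  0.5165  0.3566  0.1167  0.0117 -0.0169] 0.10052755650678875
6 [0.507  0.2397 0.1   ] [-0.053   1.8091  2.7298  0.3889  0.0741  0.0067] 0.10010328883663797
7 [0.507  0.24   0.0995] [-0.6601  1.0453  5.682   0.2785  0.1717  0.0019] 0.09970981171119604
8 [0.507  0.2401 0.099 ] [-0.5565  0.6115  8.541   0.1496  0.2307  0.0205] 0.09935160193770896
9 [0.507  0.2401 0.0988] [-1.1439  0.3612  9.9018  0.0976  0.3284  0.029 ] 0.09921843367694591
18.775 27.671868500176284
```

The key is at the first pins (tip about 13 mm deep, pressing about 10 N). Next is rocking.

```bash
cat >> h.py <<'E'
def stroke(p,a,T=.5):
    """rotate to clockwise angle a at TCP p in about T s"""
    d=np.linalg.norm(np.asarray(p)-ctrl.current_tool_pos())
    ctrl.move_l(p,max(d,1e-5)/T,ori=down(BY-a))
E
python3 - <<'E'
from h import *
p=np.array([.507,.2401,.0988])
for i in range(4):
    t=ctrl.current_t(); stroke(p,.3 if i%2==0 else 0); t2=ctrl.current_t(); f=F(4)
    print(i,t2-t,p,f,ctrl.current_tool_pos())
    p[2]-=np.clip((8-f[2])/6e3,-.0005,.001)
print(ctrl.current_t(),ctrl.current_grip_width()*91)
E
```

```text
0 0.45000000000000284 [0.507  0.2401 0.0988] [-0.8402  0.5506  6.1635  0.0419  0.1192  0.0442] [0.5073 0.2401 0.0991]
1 0.45000000000000284 [0.507  0.2401 0.0985] [ 1.1971 -0.3114  4.9787  0.0613 -0.1318  0.0196] [0.5075 0.2401 0.0988]
2 0.4499999999999993 [0.507  0.2401 0.098 ] [0.3736 0.222  5.1252 0.0457 0.0021 0.0256] [0.5072 0.2401 0.0981]
3 0.4499999999999993 [0.507  0.2401 0.0975] [ 0.3781 -0.0816  0.4926  0.0166 -0.1644 -0.0049] [0.507  0.2401 0.0974]
20.7083 27.793125152340483
```

```bash
cat > ins.py <<'E'
from h import *
p=np.array([.507,.2401,.0971]); a=0;stuck=0
for i in range(30):
    f=F(4)
    n=0
    while f[2]<6.5 and n<20 and p[2]>.0815:     # slide down until it bears
        s=np.clip(f[:2]*.00012,-.0003,.0003); s[np.abs(f[:2])<1]=0; p[:2]+=s
        p[2]-=.0005 if f[2]<4 else .0003; n+=1
        ctrl.move_l(p,.02); f=F(3)
    if f[2]>11: p[2]+=.0003
    z0=ctrl.current_tool_pos()[2]
    print(i,n,round(a,2),p,f,round(z0,5),round(ctrl.current_t(),1))
    if z0<.0865 and n==0: stuck+=1
    if stuck>=3 or p[2]<=.0815: break
    a=.3-a; stroke(p,a)
    if ctrl.current_t()>40: break
if a: stroke(p,0)
print(p,F(),ctrl.current_tool_pos(),ctrl.current_grip_width()*91,ctrl.current_t())
E
python3 ins.py
```

```text
0 8 0 [0.5071 0.2401 0.0933] [-0.7372  0.4106  7.7449  0.0605  0.1806  0.0136] 0.0936 22.9
1 0 0.3 [0.5071 0.2401 0.0933] [-0.9701  1.2387  6.7044  0.2365  0.1979  0.0363] 0.09354 23.4
2 0 0.0 [0.5071 0.2401 0.0933] [-0.3485  0.1969  7.0549  0.0425  0.0401  0.018 ] 0.09355 23.9
3 1 0.3 [0.507  0.2403 0.093 ] [-1.2019 -0.4157  9.6559 -0.1013  0.2386 -0.0034] 0.09338 24.7
4 0 0.0 [0.507  0.2403 0.093 ] [-0.2223 -0.6473  7.3252 -0.1583 -0.0527  0.0314] 0.09332 25.1
5 0 0.3 [0.507  0.2403 0.093 ] [-0.9509 -0.182   6.8464 -0.0079  0.1263  0.0231] 0.09324 25.6
6 1 0.0 [0.507  0.2403 0.0927] [-0.0387 -1.0553  8.8674 -0.2159  0.087   0.0123] 0.09306 26.4
7 0 0.3 [0.507  0.2403 0.0927] [-0.4991  0.5686  6.8143  0.0271  0.1395  0.0353] 0.09295 26.9
8 1 0.0 [0.507  0.2403 0.0924] [ 0.3459 -1.8037  7.1256 -0.2133 -0.0875 -0.0193] 0.09263 27.6
9 18 0.3 [0.5072 0.2404 0.0846] [-1.7224 -1.3353 10.4314 -0.2323  0.3457  0.0111] 0.08493 33.1
10 0 0.0 [0.5072 0.2404 0.0846] [-0.1284 -1.9937  8.5076 -0.3395 -0.006   0.0165] 0.08494 33.5
11 0 0.3 [0.5072 0.2404 0.0846] [-1.8259 -0.8338  8.9041 -0.1491  0.3375  0.0288] 0.08491 34.0
12 0 0.0 [0.5072 0.2404 0.0846] [-0.0696 -1.858   8.4092 -0.3284 -0.0156  0.0143] 0.0849 34.5
[0.5072 0.2404 0.0846] [-0.1316 -1.6964  8.1718 -0.3276 -0.0053  0.0171] [0.5075 0.2404 0.0849] 27.67933936579336 34.5667
```

Home: the force holds steady and 15 mm have been travelled from the first pins (13 mm to 28 mm). Now turning.

Run:
```python
from h import *
p=np.array([.5072,.2404,.0846])
for a in [.3,.6,.9,1.2,1.4,1.6,1.7,1.8,1.85,1.9,1.95,2.0]:
    stroke(p,a,.4); f=F(8); print(a,f,ctrl.current_tool_pos(),round(ctrl.current_grip_width()*91,2),round(ctrl.current_t(),1))
    if abs(f[5])>.18: break
    if f[2]>11: p[2]+=.0003
    if f[2]<4: p[2]-=.0003
```

```text
0.3 [-1.5489 -0.755   9.7113 -0.1627  0.3319  0.0326] [0.5073 0.2404 0.0849] 27.83 35.1
0.6 [-1.7319  0.4111  9.2169  0.0114  0.3268  0.0282] [0.5073 0.2406 0.0849] 27.49 35.6
0.9 [-1.3661  0.9435  8.802   0.1423  0.2762  0.0304] [0.5074 0.2406 0.0849] 27.84 36.1
1.2 [-0.9169  1.3434  8.2727  0.2193  0.2143  0.0509] [0.5074 0.2407 0.0849] 27.62 36.6
1.4 [-0.494   1.3919  7.7806  0.2358  0.1584  0.0402] [0.5075 0.2407 0.0849] 27.33 37.0
1.6 [0.3163 1.4192 7.0279 0.283  0.0424 0.0494] [0.5076 0.2408 0.0849] 27.75 37.5
1.7 [-0.1049  1.7735  7.1394  0.2574  0.0144  0.0878] [0.5077 0.2408 0.0849] 27.53 37.8
1.8 [ 0.2149  1.7831  6.8653  0.2335 -0.015   0.0429] [0.5077 0.2408 0.0849] 27.6 38.1
1.85 [ 0.5374  1.711   6.7666  0.2408 -0.0472  0.1845] [0.5078 0.2408 0.0849] 27.9 38.4
```

Run:
```python
from h import *
import cv2
print(F(60),ctrl.current_tool_pos(),ctrl.current_grip_width()*91,ctrl.current_grasp_force(),ctrl.current_t())
s=ctrl.read_camera("side")[125:185,190:270]
cv2.imwrite("pics/end.png",cv2.resize(s,(800,600),interpolation=cv2.INTER_CUBIC))
```

```text
[ 0.3845  1.5389  6.8063  0.2486 -0.0433  0.1627] [0.5077 0.2408 0.0849] 27.19339915128075 30.001174472272396 38.9167
```

View pics/end.png

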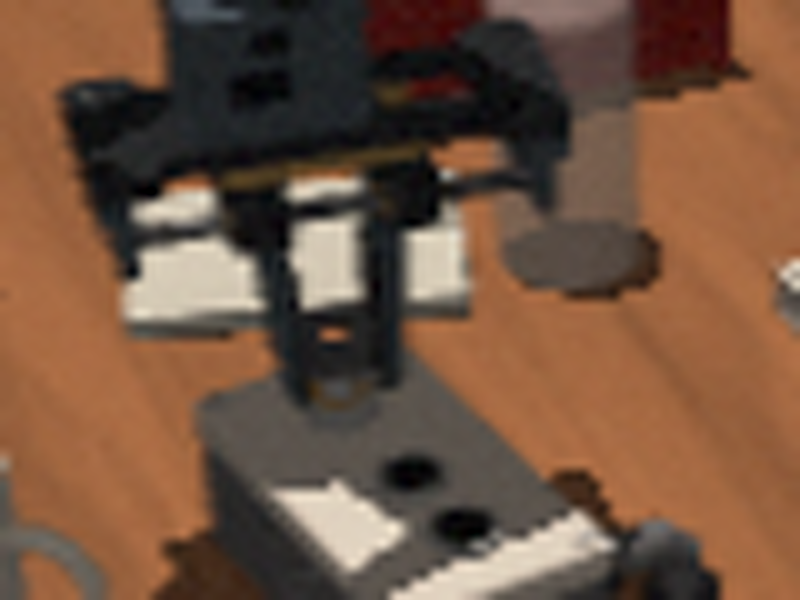

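The picture shows the key head between the fingers at (335,350), collar seated on the brass at (340,390), and the head facing the camera, turned a quarter. A steady torque of 0.16 N m, above the spring's 0.08, shows the cylinder is at its stop. I'm handing it in.

```bash
python3 -c "
from bench import ctrl
print(ctrl.sign_off())"
```

```text
the job is handed in; nothing more can be done
None
```

I handed the job in at about 39 s with the shutter key home in the switch, turned clockwise to its stop and still held by the gripper; the sign-off returned no verdict, and I took no closing picture of the rack to check the other two keys.

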